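Clip the empty spool onto the rewinder rod

ROBOT

A 6-joint arm with a two-finger parallel gripper is mounted at the origin on the work surface. World frame = base frame: x ahead of the robot, y to its left, z up, the work surface at z = 0. Lengths are in mm, angles in rad, forces in N, time in s.
With the tool pointing down it reaches from about 300 to 750 mm from the base axis. Payload 8.5 kg.
Tool frame: the origin (TCP) lies on the centre line of the jaws, within the pads' length; the fingertips stand 8 mm ahead of it and the grasp point (between the pads) lies 11 mm behind it (ctrl.tip_reach is the distance from the TCP to the fingertips, in mm); x points along the fingers, y is the direction in which the jaws open and shut, and the axes are right-handed (so a half turn about x gives the same grasp; the last joint's range is limited). The gripper opens to 88 mm and grips with 3 to 60 N. Pads are 18 mm wide; open, the fingers measure 123 mm over their backs; the gripper's body (75 mm by 187 mm) begins 45 mm behind the grasp point.
Start: joints at [-1.335, 0.381, 1.297, -0, 1.464, -0.215], TCP at [239.619, -495.039, 246.748] pointing down, gripper open.
Joint ranges: [-3.11, 3.11], [-0.89, 2.33], [0.22, 2.48], [-1.42, 4.56], [0.17, 2.85], [-2.88, 2.88]. Speed limits (rad/s): [2.39, 2.39, 3.14, 3.14, 3.14, 3.14].

INTERFACE

Orientations are given as a unit quaternion [w, x, y, z].
In Python, from workcell import ctrl gives the robot as it stands. The module is installed in compiled form; this text tells all that it offers.
- The arm moves only by the tool arm_command, never from a script. Its argument "steps" is a list of rows, each an object with "delta_pos": the shift along the world's x, y, z in m, a list of three; "roll": the turn about the world's z in degrees; "grip": the opening, from 0 (shut) to 1 (fully open). In form: [{"delta_pos": [tx, ty, tz], "roll": roll, "grip": grip}, ...]. A call has 1 to 10 rows; each row is the pose to reach, as a shift and turn from the pose commanded when the call began; what a row does not reach only later rows make up. A row lasts 1/10 s, in which the tool goes at most 50 mm and 8.59 degrees, less where a joint would pass 70% of its speed; a pose out of reach is approached as far as the arm can. A call with a gripper value outside its range is refused whole. The fingers move at their own pace and stop on an object; the grip force is fixed at half the most. Time passes only in rows, so rows that repeat a pose let the fingers close. It gives the time, the measured TCP pose, the force and the opening at its end, in the units of the state.
- ctrl.get_state(): the state, without advancing time (a new reading comes with each control period).
- ctrl.snapshot(name): name is "scene" or "top" or "wrist"; returns a dict with "image" (420x560x3 uint8, blue, green, red), "mtx" (3x3 intrinsics, pixels), "T" (4x4, takes a point from camera to world coordinates); the wrist camera has in their place "mount" (4x4, takes a point from camera to tool coordinates, whose origin is the TCP and whose axes are the tool frame's). Camera axes: x right, y down, z forward; pixel columns grow to the right and rows downward; lengths in mm; the calibration is good to about 2 mm. A picture is of the moment at which its call begins: read the wrist's pose just before it. There is no depth.
- ctrl.sign_off(): hands the job in, once; it reports no verdict.
Trained networks look in a picture, given as the dict that the camera call returned (one of the last four; its "shot" number tells which), for a name from the list of things; names that differ only in an ending like _2 or _b are one class to them, and where a whole thing is asked for, a point or a joint stands for the part that bears it (a point fixed in the world has none). Each returns a list of dicts, best first, with "p" (0 to 1); they miss things now and then, are a little off and sometimes report something else, mostly with a low value. They report only what shows in the picture. A call takes as long as a camera call. They do not tell look-alikes from the thing itself.
- ctrl.boxes_of(picture, thing): "at" ([x, y, z] in mm, in world coordinates, good to about 4 mm: the middle of the surface that is visible of it).
- ctrl.place_of(picture, thing): "at" ([x, y, z] in mm, in world coordinates, good to about 4 mm: a listed point, or the origin of a listed thing).
The state is a dict: "time": time; "joints": joint angles; "dq": joint speeds; "joint_efforts": joint torques, N m; "eef_pos": TCP position; "tool_rot": TCP orientation; "contact_force": force on the tool from outside, world axes, zero at the start; "wrist_torque": the same for the moment, N m; "grip_width": finger opening in mm.
Only numpy, scipy, OpenCV 4.12 (cv2) and the standard library are available. Lean on these libraries where they do the work, as an engineer would, in place of code of your own. Each camera call takes 0.05 s, during which the arm holds its last target.

TASK

Take the orange C-shaped clip from the build plate and bring it down, gap first, over the rewinder's horizontal rod (it only passes at the rod's thin waist, between the end cap and the spool), then slide it along the rod so that it pushes the empty spool fully home towards the upright, and press it there for a moment with about 10 N. Never load the stand with more than 25 N. Let go with the clip hanging upright on the rod, touching the spool's hub, and leave the grey collar, the blue gear and the cleaner bottle where they are.

Things in the scene. Friction and masses are not known exactly. Their poses are not given: they have to be found in the camera images.
- stand: Fixed rewinder stand: black base plate 90 x 250 x 12, an orange upright at one end and a horizontal aluminium rod. Origin on the table under the rod; z up, y along the rod, from its free capped end towards the upright. The rod's axis is 90 above the origin, over its y axis; the rod is firmly clamped. The base reaches from y = -95 to 155.
- rod_axis (a point): A fixed point on the rod axis at y = -75, z = 90 of the stand, axes as its. The rod is 15 in diameter; its dark waist is 10 in diameter and 22 long, with tapered shoulders 3 long at its ends. Where the rod is clamped varies and is not measured: the middle of the waist is up to 20 either way along y of this point. The orange end cap (22 in diameter) starts 50 beyond the waist's middle.
- spool_face (a point): Centre of the hub's front face (towards the free end) of the empty clear and white spool on the rod; on the rod's axis, axes as the stand's. The hub is 40 in diameter here and 20 long; then comes a flange 100 in diameter. With the spool home, this point is 99 from rod_axis along y (24 from the stand's origin).
- spool (a joint): How far the spool stands out from home, towards the free end (m): 0 is fully home against the upright, at most 0.035; starts between 0.010 and 0.030. It slides with about 2 N of friction and stays where it is left; at home it meets a hard stop.
- clip_mid (a point): Centre of the loose orange clip, 36 (x) x 20 (y) x 78 (z), about 60 g, standing on the build plate with its gap down and its grip tab up; z up, y along its bore. The gap between the feet is 12 wide, flared to about 22 at the bottom (39 below this point), and leads up into a bore 19 across. Released on the rod it hangs upright by itself, the bore 2 below the rod's axis.
- clip_tab (a point): Centre of the clip's grip tab, 21 above clip_mid: 10 wide (x), 20 long (y), 36 high; below it the body is 36 wide (x). Hold the clip here, closing along its x.
- clip_bore (a point): Centre of the clip's bore, 13 below clip_mid (26 above the feet); y along the bore, the clip's faces 10 either side. The gap passes the waist but not the rod: elsewhere the flare comes to rest on the rod with the bore some 26 above the rod's axis. Once in, the bore passes along the whole rod.
- collar_mid (a point): Centre of a grey printed collar of the same outer size as the clip, 36 x 20 x 78, but without the gap; stands on the build plate. Leave it alone.
- gear_mid (a point): Centre of a blue printed gear, 53 in diameter with a hub, 32 high, on the build plate. Leave it alone.
- plate: Dark steel build plate, 200 (x) x 250 (y) x 6, fixed; origin under its centre. The three prints stand on it in any order.
- cleaner: White cleaner bottle with a blue cap, 60 in diameter, 170 high; origin under its centre. Leave it standing.
Not all that is in view belongs to the job. Of the things shaped like the part that bears clip_mid, the orange one is meant.

How it is judged (in metres and radians):
On the way, in this order (a step that is already met when the one before it is completed fails the run):
1. the clip is on the rod: its bore is around the rod's axis (within 4.5 mm), between end cap and spool (x of clip_bore in the frame of spool_face between -0.004 and 0.004 m and z of clip_bore in the frame of spool_face between -0.0045 and 0.0035 m and y of clip_bore in the frame of spool_face below -0.008 m), for 0.1 s.
2. the clip presses the spool home: spool within 2 mm of home and the clip pushing on the stand with at least 5 N (x of clip_bore in the frame of spool_face between -0.004 and 0.004 m and z of clip_bore in the frame of spool_face between -0.0045 and 0.0035 m and value of joint spool below 0.002 m and y of clip_bore in the frame of spool_face above -0.0125 m and contact force between clip and stand above 5 N), for 0.2 s.
At the end, for the whole second after the job is handed in: The spool is within 2 mm of home; the clip hangs on the rod within 0.3 rad of upright, its bore within about 4 mm of the rod's axis, its face within 3.5 mm of the hub's face; it is released and at rest (all of step 1 and value of joint spool below 0.002 m and y of clip_bore in the frame of spool_face above -0.0135 m and angle between clip_bore's own z axis and vertical below 0.3 rad and linear speed of clip below 0.02 m/s); the robot touches nothing.
It fails at once if the stand (with its rod and spool) is loaded with more than 25 N (contact force between stand and anything else above 25 N).
It fails at once if the collar, the gear or the bottle is moved more than 25 mm (distance of any of collar_mid, gear_mid, cleaner from where it was at the start of the episode above 0.025 m).
It also fails if it takes over 72 s, if anything falls off the work surface, if the arm or the gripper's body presses on something with over 40 N, if the wrist force passes 120 N, or if a joint passes its speed limit or range.

## Working session

There is one attempt and no reset: what is moved stays moved. The work goes in short steps, Python scripts to look and compute and a tool call to move; the robot and the scene stay as the last step left them, time stands still between calls to the robot, and variables do not carry over. Pictures are saved under pics/ and viewed, and the job is handed in when it is done.

Besides the shell and the picture viewer there is one more tool, called after "Call:" as name([rows], argument=value, ...), one row to a line, values as JSON. arm_command: Moves the arm, as the interface text tells. Its arguments: {"type":"object","properties":{"steps":{"type":"array","items":{"type":"object","properties":{"delta_pos":{"type":"array","items":{"type":"number"}},"roll":{"type":"number"},"grip":{"type":"number"}}}}},"required":["steps"]}

```bash
mkdir -p pics
cat > h.py <<'E'
import numpy as np,cv2,sys
from workcell import ctrl
np.set_printoptions(precision=1,suppress=True)
def st():
    s=ctrl.get_state(); print('t',s['time'],'pos',np.array(s['eef_pos']),'rot',np.round(s['tool_rot'],3),'F',np.array(s['contact_force']),'w',s['grip_width'],'q',np.round(s['joints'],2)); return s
def proj(sn,P,T=None):
    T=np.array(sn['T']) if T is None else T
    p=np.linalg.inv(T)@np.r_[P,1]; u=np.array(sn['mtx'])@p[:3]; return u[:2]/u[2]
def ray(sn,u,v,T=None):
    T=np.array(sn['T']) if T is None else T
    d=T[:3,:3]@np.linalg.solve(np.array(sn['mtx']),[u,v,1.]); return T[:3,3],d/np.linalg.norm(d)
def atz(sn,u,v,z,T=None):
    o,d=ray(sn,u,v,T); return o+d*(z-o[2])/d[2]
E
python3 - <<'E'
from h import *
st()
for n in ['scene','top']:
    s=ctrl.snapshot(n); cv2.imwrite(f'pics/{n}0.png',s['image'])
    for t in ['clip_mid','clip_tab','clip_bore','collar_mid','gear_mid','stand','rod_axis','spool_face','plate','cleaner']:
        print(n,t,[(round(r['p'],2),np.array(r['at']),proj(s,r['at'])) for r in ctrl.place_of(s,t)][:3])
E
```

```text
t 0.0 pos [ 239.6 -494.8  246.2] rot [-0.2 -0.7 -0.2  0.7] F [ 0.4 -0.  -0.1] w 87.87078402878012 q [-1.3  0.4  1.3 -0.   1.5 -0.2]
scene clip_mid [(0.74, array([471.9, 150.3,  43. ]), array([345.5, 175.8])), (0.74, array([665.5, 216.8,  41.5]), array([361.1, 267.2]))]
scene clip_tab [(0.96, array([667.9, 217.5,  59.9]), array([363., 263.])), (0.75, array([465.2, 149.8,  67. ]), array([347.5, 164.9]))]
scene clip_bore [(0.87, array([469.6, 146.8,  33.4]), array([343.4, 177.8])), (0.71, array([660.8, 219.8,  25.5]), array([361.9, 269.9]))]
scene collar_mid []
scene gear_mid [(0.86, array([505.8, 311.4,  22.9]), array([424.3, 213.9])), (0.75, array([525.7, 226.3,  46.5]), array([380.1, 204. ]))]
scene stand [(0.62, array([ 581.2, -129.9,   -0.7]), array([196.2, 199.1]))]
scene rod_axis [(0.85, array([ 603.2, -199.1,   88.6]), array([149. , 169.4]))]
scene spool_face [(0.65, array([ 579.4, -119.4,   88.4]), array([193.7, 169.5]))]
scene plate [(0.63, array([494. , 227.3,   1.8]), array([378.8, 206. ])), (0.51, array([ 581.8, -131.8,   -2. ]), array([195.3, 199.5]))]
scene cleaner [(0.76
[... 355 characters left out ...]
468.3, 151.3,  34.2]), array([228. , 320.7])), (0.71, array([666.8, 217. ,  25.1]), array([194.1, 212.4]))]
top collar_mid [(0.71, array([526.9, 226.6,  44.3]), array([184.9, 288. ])), (0.68, array([ 579.7, -119.9,   90.1]), array([384.5, 251.3]))]
top gear_mid [(0.81, array([509. , 302. ,  26.3]), array([145.9, 299. ]))]
top stand [(0.6, array([ 580.8, -130.2,   -1.8]), array([378.6, 254.8]))]
top rod_axis [(0.72, array([ 601.4, -196.8,   88.7]), array([429.2, 237.4]))]
top spool_face [(0.77, array([ 577.3, -122.7,   87.3]), array([385.9, 252.8]))]
top plate [(0.95, array([490.7, 230.6,  -2.6]), array([188.7, 307.6]))]
top cleaner [(0.6, array([812.1, 170.3,  -5.5]), array([221.8, 144.1]))]
```

View pics/scene0.png

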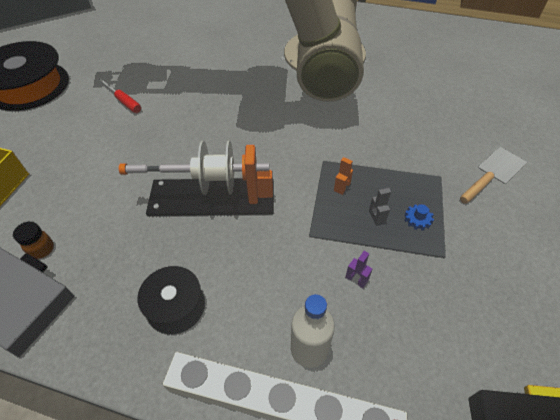

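View pics/top0.png

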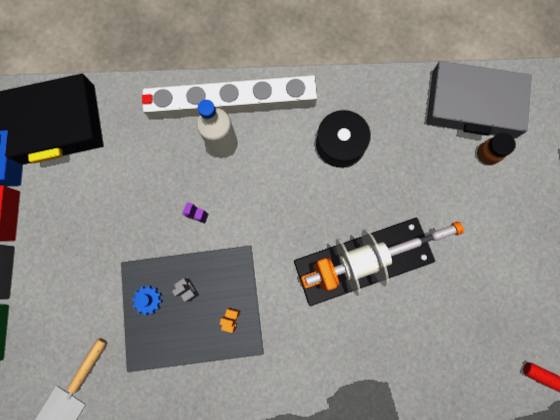

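The orange clip is at scene (344,176) / top (229,320). The purple one at top (195,212) is the decoy. The stand's free end is capped at top (459,228), its upright is at (325,275), and the waist shows dark near (429,238). Next I'll enlarge these areas.

Run:
```python
from h import *
a=cv2.imread('pics/top0.png'); b=cv2.imread('pics/scene0.png')
cv2.imwrite('pics/z1.png',np.hstack([cv2.resize(a[300:340,205:255],(400,320),interpolation=2),cv2.resize(b[150:200,320:370],(320,320),interpolation=2)]))
cv2.imwrite('pics/z2.png',cv2.resize(a[200:310,290:480],(760,440),interpolation=2))
s=ctrl.snapshot('top')
# rod endpoints at z=90: cap centre and far end
for p in [(459,228),(446,233),(429,238),(394,250),(310,281)]: print(p,atz(s,*p,90))
```

```text
(459, 228) [ 616.  -247.8   90. ]
(446, 233) [ 608.  -225.2   90. ]
(429, 238) [ 600.3 -196.    90. ]
(394, 250) [ 581.5 -135.9   90. ]
(310, 281) [533.5   6.6  90. ]
```

View pics/z1.png

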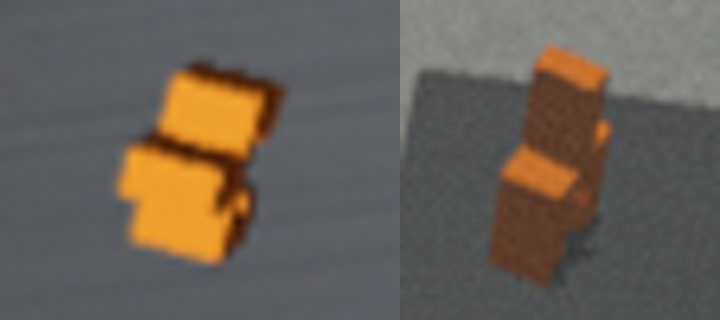

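View pics/z2.png

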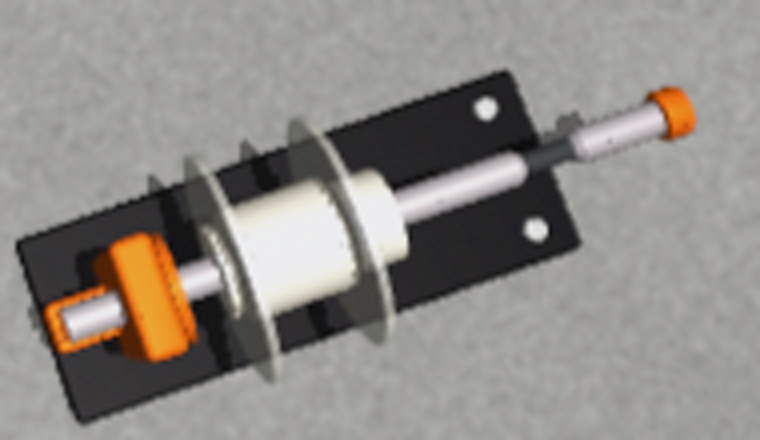

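Run:
```python
from h import *
from scipy.spatial.transform import Rotation as R
s=st(); q=s['tool_rot']; M=R.from_quat([q[1],q[2],q[3],q[0]]).as_matrix(); print(np.round(M,3)); print('jaw yaw',np.degrees(np.arctan2(M[1,1],M[0,1])))
w=ctrl.snapshot('wrist'); print(np.round(w['mount'],2),w['mtx'])
```

```text
t 1.15 pos [ 239.6 -495.   246.7] rot [-0.2 -0.7 -0.2  0.7] F [ 0.5 -1.2  0.9] w 88.15188644122823 q [-1.3  0.4  1.3 -0.   1.5 -0.2]
[[-0.   0.4 -0.9]
 [ 0.  -0.9 -0.4]
 [-1.  -0.   0. ]]
jaw yaw -64.17347529373855
[[   0.    -0.3    0.9 -139.1]
 [   1.    -0.    -0.     0.2]
 [   0.     0.9    0.3  -83.6]
 [   0.     0.     0.     1. ]] [[348.3   0.  284. ]
 [  0.  348.3 208.7]
 [  0.    0.    1. ]]
```

Call:
arm_command([
  {"delta_pos":[0.23,0.644,-0.05],"roll":49,"grip":1},
  {"delta_pos":[0.23,0.644,-0.05],"roll":49,"grip":1},
  {"delta_pos":[0.23,0.644,-0.05],"roll":49,"grip":1},
  {"delta_pos":[0.23,0.644,-0.05],"roll":49,"grip":1},
  {"delta_pos":[0.23,0.644,-0.05],"roll":49,"grip":1},
  {"delta_pos":[0.23,0.644,-0.05],"roll":49,"grip":1},
  {"delta_pos":[0.23,0.644,-0.05],"roll":49,"grip":1},
  {"delta_pos":[0.23,0.644,-0.05],"roll":49,"grip":1},
  {"delta_pos":[0.23,0.644,-0.05],"roll":49,"grip":1},
  {"delta_pos":[0.23,0.644,-0.05],"roll":49,"grip":1},
])

```text
time: 2.2
eef_pos: [407.7, -23.4, 210.4]
tool_rot: [0.43, 0.562, 0.429, -0.562]
contact_force: [1.3, -0.3, 0.0]
grip_width: 88.1
```

Call:
arm_command([
  {"delta_pos":[0.062,0.172,-0.04],"roll":0,"grip":1},
  {"delta_pos":[0.062,0.172,-0.04],"roll":0,"grip":1},
  {"delta_pos":[0.062,0.172,-0.04],"roll":0,"grip":1},
  {"delta_pos":[0.062,0.172,-0.04],"roll":0,"grip":1},
  {"delta_pos":[0.062,0.172,-0.04],"roll":0,"grip":1},
  {"delta_pos":[0.062,0.172,-0.04],"roll":0,"grip":1},
  {"delta_pos":[0.062,0.172,-0.04],"roll":0,"grip":1},
])

```text
time: 2.9
eef_pos: [469.2, 145.7, 170.6]
tool_rot: [0.429, 0.562, 0.429, -0.562]
contact_force: [0.2, 0.5, 0.6]
grip_width: 88.0
```

```bash
cat >> h.py <<'E'
from scipy.spatial.transform import Rotation as R
def wr(name=None):
    s=st(); q=s['tool_rot']; T=np.eye(4); T[:3,:3]=R.from_quat([q[1],q[2],q[3],q[0]]).as_matrix(); T[:3,3]=s['eef_pos']
    print('jaw yaw',np.degrees(np.arctan2(T[1,1],T[0,1])))
    w=ctrl.snapshot('wrist'); w2=dict(w); w2['T']=T@np.array(w['mount'])
    if name: cv2.imwrite('pics/'+name,w['image'])
    return w,w2
E
python3 - <<'E'
from h import *
w,w2=wr('w1.png')
for t in ['clip_mid','clip_tab','clip_bore']:
    print(t,[(round(r['p'],2),np.array(r['at']),proj(w2,r['at'])) for r in ctrl.place_of(w,t)])
E
```

```text
t 2.9 pos [469.2 145.7 170.6] rot [ 0.4  0.6  0.4 -0.6] F [0.2 0.5 0.6] w 88.00249716523682 q [ 0.1  0.3  1.6 -0.   1.2  0.3]
jaw yaw -15.223886541103182
clip_mid [(0.83, array([471.5, 151.2,  45.7]), array([285.6, 194.2])), (0.67, array([665.9, 213.9,  38.4]), array([528.2,  39.4]))]
clip_tab [(0.92, array([668.4, 217.7,  62.5]), array([557.1,  26.7])), (0.59, array([466.2, 146.1,  64.7]), array([280.7, 209.6]))]
clip_bore [(0.89, array([470. , 144.4,  29.5]), array([285.9, 196.7])), (0.6, array([669. , 216.7,  20. ]), array([516. ,  37.6]))]
```

View pics/w1.png

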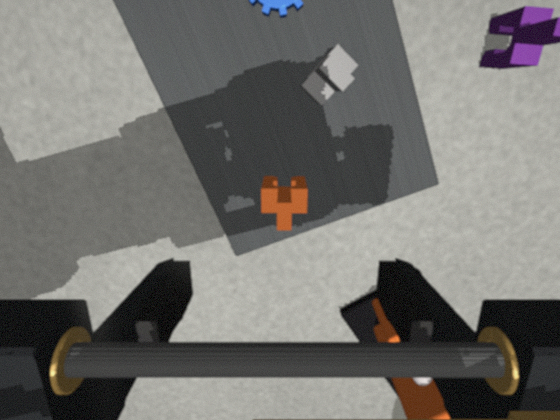

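Run:
```python
from h import *
a=cv2.imread('pics/w1.png'); cv2.imwrite('pics/z3.png',cv2.resize(a[165:240,245:325],(800,600)[:1]+(600,)if 0 else (640,600),interpolation=2))
w,w2=wr()
for p in [(276,230),(292,230)]: print(atz(w2,*p,84))
for p in [(261,212),(307,212)]: print(atz(w2,*p,48))
```

```text
t 3.1 pos [469.4 145.7 170.7] rot [ 0.4  0.6  0.4 -0.6] F [1.1 0.4 0.3] w 88.18363850142076 q [ 0.1  0.3  1.6 -0.   1.2  0.3]
jaw yaw -15.260959964755802
[461.1 138.7  84. ]
[471.9 135.7  84. ]
[449.1 142.7  48. ]
[484.4 133.1  48. ]
```

View pics/z3.png

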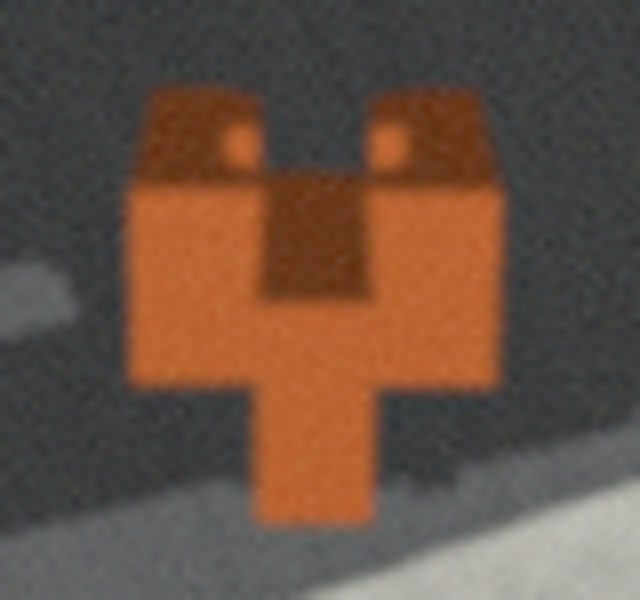

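Run:
```python
from h import *
w,w2=wr()
for p in [(284.3,202.3),(284.3,230.3),(284.3,216)]: print(atz(w2,*p,84))
print(proj(w2,[0,0,0]) )
T=w2['T']
```

```text
t 3.15 pos [469.4 145.8 170.6] rot [ 0.4  0.6  0.4 -0.6] F [ 0.4  0.1 -0.9] w 88.23902180026191 q [ 0.1  0.3  1.6 -0.   1.2  0.3]
jaw yaw -15.248537889599666
[472.1 157.   84. ]
[466.7 137.1  84. ]
[469.5 147.4  84. ]
[-71.8 406.2]
```

Call:
arm_command([
  {"delta_pos":[0,0.0015,-0.05],"roll":0,"grip":1},
  {"delta_pos":[0,0.0015,-0.09],"roll":0,"grip":1},
  {"delta_pos":[0,0.0015,-0.11],"roll":0,"grip":1},
  {"delta_pos":[0,0.0015,-0.11],"roll":0,"grip":1},
  {"delta_pos":[0,0.0015,-0.11],"roll":0,"grip":1},
  {"delta_pos":[0,0.0015,-0.11],"roll":0,"grip":0.3},
  {"delta_pos":[0,0.0015,-0.11],"roll":0,"grip":0},
  {"delta_pos":[0,0.0015,-0.11],"roll":0,"grip":0},
  {"delta_pos":[0,0.0015,-0.11],"roll":0,"grip":0},
  {"delta_pos":[0,0.0015,-0.11],"roll":0,"grip":0},
])

```text
time: 4.2
eef_pos: [469.4, 148.1, 60.5]
tool_rot: [0.43, 0.562, 0.43, -0.562]
contact_force: [-0.5, -0.3, -0.2]
grip_width: 50.4
```

Call:
arm_command([
  {"delta_pos":[0,0,0],"roll":0,"grip":0},
  {"delta_pos":[0,0,0],"roll":0,"grip":0},
  {"delta_pos":[0,0,0],"roll":0,"grip":0},
  {"delta_pos":[0,0,0],"roll":0,"grip":0},
])

```text
time: 4.6
eef_pos: [469.3, 148.1, 60.3]
tool_rot: [-0.43, -0.562, -0.43, 0.562]
contact_force: [0.0, 0.1, -0.5]
grip_width: 18.5
```

Call:
arm_command([
  {"delta_pos":[0,0,0],"roll":0,"grip":0},
  {"delta_pos":[0,0,0],"roll":0,"grip":0},
  {"delta_pos":[0,0,0],"roll":0,"grip":0},
  {"delta_pos":[0,0,0],"roll":0,"grip":0},
  {"delta_pos":[0,0,0.03],"roll":0,"grip":0},
  {"delta_pos":[0,0,0.07],"roll":0,"grip":0},
  {"delta_pos":[0,0,0.12],"roll":0,"grip":0},
  {"delta_pos":[0,0,0.17],"roll":0,"grip":0},
  {"delta_pos":[0,0,0.2],"roll":0,"grip":0},
  {"delta_pos":[0,0,0.2],"roll":0,"grip":0},
])

```text
time: 5.6
eef_pos: [470.5, 148.2, 264.3]
tool_rot: [0.431, 0.564, 0.428, -0.559]
contact_force: [0.6, -0.2, -1.7]
grip_width: 9.7
```

Run:
```python
from h import *
w,w2=wr('w2.png')
```

```text
t 5.6 pos [470.5 148.2 264.3] rot [ 0.4  0.6  0.4 -0.6] F [ 0.6 -0.2 -1.7] w 9.6569863453092 q [0.1 0.3 1.4 0.  1.4 0.3]
jaw yaw -15.163985656972581
```

View pics/w2.png

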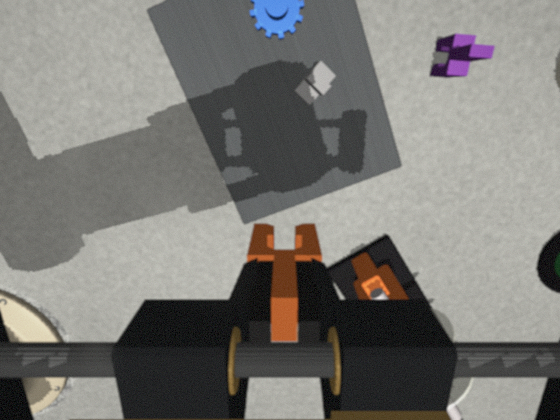

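Call:
arm_command([
  {"delta_pos":[0.136,-0.362,-0.01],"roll":33,"grip":0},
  {"delta_pos":[0.136,-0.362,-0.01],"roll":33,"grip":0},
  {"delta_pos":[0.136,-0.362,-0.01],"roll":33,"grip":0},
  {"delta_pos":[0.136,-0.362,-0.01],"roll":33,"grip":0},
  {"delta_pos":[0.136,-0.362,-0.01],"roll":33,"grip":0},
  {"delta_pos":[0.136,-0.362,-0.01],"roll":33,"grip":0},
  {"delta_pos":[0.136,-0.362,-0.01],"roll":33,"grip":0},
  {"delta_pos":[0.136,-0.362,-0.01],"roll":33,"grip":0},
  {"delta_pos":[0.136,-0.362,-0.01],"roll":33,"grip":0},
  {"delta_pos":[0.136,-0.362,-0.05],"roll":33,"grip":0},
])

```text
time: 6.65
eef_pos: [606.6, -216.1, 211.7]
tool_rot: [0.573, 0.417, 0.569, -0.417]
contact_force: [0.2, 0.5, -2.2]
grip_width: 10.1
```

Run:
```python
from h import *
w,w2=wr('w3.png')
for t in ['rod_axis','spool_face','clip_bore']:
    print(t,[(round(r['p'],2),np.array(r['at']),proj(w2,r['at'])) for r in ctrl.place_of(w,t)])
```

```text
t 6.65 pos [ 606.6 -216.1  211.7] rot [ 0.6  0.4  0.6 -0.4] F [ 0.2  0.5 -2.2] w 10.128531581930828 q [-0.5  0.6  1.1  0.   1.5 -0.8]
jaw yaw 17.70840344969159
rod_axis [(0.66, array([ 598.8, -201.3,   88.1]), array([280.5, 181.4]))]
spool_face [(0.89, array([ 577.1, -119.5,   93.2]), array([286.1,  63. ])), (0.59, array([ 577.5, -129.4,   -0.7]), array([282.3,  80.8]))]
clip_bore [(0.8, array([ 606.4, -216.2,  180.8]), array([284.8, 254.5]))]
```

View pics/w3.png

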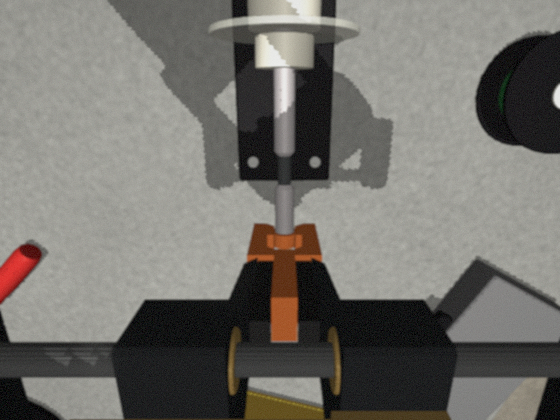

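Run:
```python
from h import *
w,w2=wr()
a=w['image'].astype(float).mean(2)
for r in range(146,236,3):
    print(r, a[r,268:302].astype(int))
cv2.imwrite('pics/z4.png',cv2.resize(w['image'][130:270,240:330],(540,840)[:1]+(600,) if 0 else (386,600),interpolation=2))
```

```text
t 6.85 pos [ 605.  -213.2  209.6] rot [ 0.6  0.4  0.6 -0.4] F [ 0.8 -0.3 -0.3] w 10.011659339764734 q [-0.5  0.6  1.1  0.   1.5 -0.8]
jaw yaw 17.86323955648762
146 [ 22  14  21  27  14  17  18  40  67  97 104 115 114 122 126 134 137 140
 142 144 140 134 129 126 120 118 109  97  77  49  22  29  24  23]
149 [ 25  32  18  28  25  27  17  40  72  89 101 107 117 124 130 128 136 142
 144 141 143 138 129 126 121 114 113 100  74  46  25  19  22  26]
152 [ 24  16  20  16  22  17  20  37  69  91 104 109 119 119 125 130 139 141
 145 145 139 133 132 123 124 116 111  97  72  48  25  20  21  26]
155 [ 21  23  24  24  19  13  27  38  66  92 101 112 117 119 125 132 134 140
 143 142 138 135 128 125 121 110 108  94  72  46  22  23  13  18]
158 [ 21  27  28  28  25  19  28  26  45  58  87 104 106 116 121 122 132 137
 141 136 132 130 128 123 114 110  96  79  58  33  21  26  18  21]
161 [ 22  20  26  24  17  22  26   6  26  21  37  57  71  91  99 102 110 102
 106 104  96 101  96  86  72  54  41  27  22  25  24   8  22  26]
164 [22 31 19 19 19 22 27 14 31 25 26 30 29 46 44 47 46 53 47 58 54 45 47 42
 38 3
[... 2377 characters left out ...]
62 165 166 165 167 160 141 116 103 111 106 117 125 125 129 137
 134 138 129 125 125 122 111 107 103 111 142 156 165 167 172 174]
224 [106 114 133 141 151 158 162 162 141 121 101 109 112 121 121 129 131 133
 133 134 128 123 124 115 115 108 101 111 137 145 142 126 121 108]
227 [ 54  57  53  54  67  92 144 159 144 116 105 104 113 121 122 125 135 130
 133 131 129 129 126 117 114 109  92  66  61  54  59  56  53  59]
230 [ 57  55  51  58  59  85 136 161 147 116 101 110 112 118 126 125 130 133
 132 133 127 124 123 118 111 106  90  69  61  50  54  56  49  62]
233 [ 61  61  54  61  59  85 133 145 132 108 101 103 113 121 120 128 130 133
 134 128 132 127 123 120 114 104  92  72  59  64  59  61  56  61]
```

View pics/z4.png

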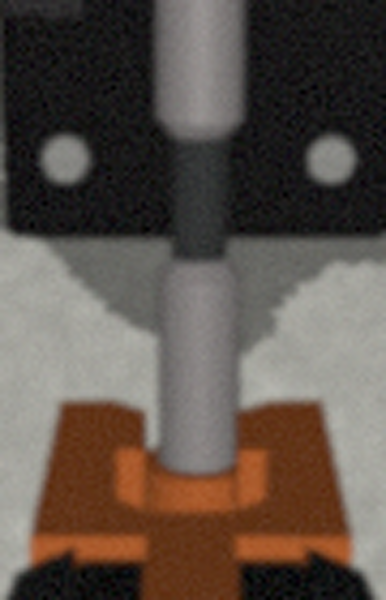

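Run:
```python
from h import *
w,w2=wr('w4.png')
y=np.array([-np.sin(np.radians(18)),np.cos(np.radians(18))]); x=np.array([y[1],-y[0]])
for r,c,z in [(157.5,286.3,97.5),(162.3,286.3,95),(189.6,285.5,95),(193.3,285.5,97.5)]:
    p=atz(w2,c,r,z); print(r,p, 'along',y@p[:2],'perp',x@p[:2])
def mid(row,z,c):
    p=atz(w2,c,row,z); return p
A=atz(w2,286.4,146,97.5);B=atz(w2,285.3,221,97.5); print('rod yaw',np.degrees(np.arctan2(A[1]-B[1],A[0]-B[0]))-90)
p=np.array(ctrl.get_state()['eef_pos']); print('tcp along',y@p[:2],'perp',x@p[:2])
a=w['image'].astype(float).mean(2)
print(a[156:198,284:289].mean(1).astype(int))
T=ctrl.snapshot('top'); cv2.imwrite('pics/top1.png',T['image'])
```

```text
t 6.9 pos [ 605.5 -213.4  211. ] rot [ 0.6  0.4  0.6 -0.4] F [ 0.1 -0.1 -1. ] w 9.821507037778192 q [-0.5  0.6  1.1  0.   1.5 -0.8]
jaw yaw 17.868302095079653
157.5 [ 594.8 -177.4   97.5] along -352.5155250066024 perp 510.91799426385387
162.3 [ 596.1 -181.2   95. ] along -356.5493422750522 perp 510.9318407959228
189.6 [ 602.  -201.3   95. ] along -377.49369090190675 perp 510.30955945388814
193.3 [ 602.6 -203.4   97.5] along -379.68725332196277 perp 510.29509446067146
rod yaw 17.120361013489614
tcp along -390.22630444245357 perp 510.0736932755256
[139 131 118 110 103  80  59  52  53  52  52  53  52  53  51  54  53  52
  50  52  53  50  52  53  51  50  52  52  51  52  51  50  53  75 106 122
 122 121 125 129 133 134]
```

Run:
```python
from h import *
w,w2=wr()
y=np.array([-np.sin(np.radians(18)),np.cos(np.radians(18))]); x=np.array([y[1],-y[0]])
tz=ctrl.get_state()['eef_pos']; 
for c,r,z in [(284.8,224.0,tz[2]-54.3)]:
    p=atz(w2,c,r,z); print(p,'along rel tcp',y@(p-tz)[:2],'perp',x@(p-tz)[:2])
a=w['image'].astype(int)
for c in (262,305): print(a[216:262,c-3:c+3].mean((1,2)).astype(int))
T=ctrl.snapshot('top'); a=T['image']
cv2.imwrite('pics/z5.png',cv2.resize(a[210:270,395:475],(800,600),interpolation=2))
for t in (-352.6,-366.6,-380.6): print(proj(T,np.r_[t*y+510.6*x,97.5]))
```

```text
t 7.0 pos [ 605.8 -213.6  211.9] rot [ 0.6  0.4  0.6 -0.4] F [-0.2  0.2 -1. ] w 9.603950772994404 q [-0.5  0.6  1.1  0.   1.5 -0.8]
jaw yaw 17.868295798850685
[ 602.9 -205.6  157.5] along rel tcp 8.580577946492015 perp -0.14027731460892467
[161 162 162 162 161 161 149 116  77  57  54  54  56  57  56  54  56  53
  57  56  58  55  56  59  55  54  58  56  58  57  57  54  55  56  56  55
  56  56  68  90 100 103 102  93  76  45]
[165 167 169 170 168 166 157 123  84  61  54  56  58  57  53  56  56  56
  58  58  58  58  58  59  59  59  59  60  59  60  57  55  58  53  56  55
  57  56  69  90  99 101 100  95  71  45]
[419.7 241.1]
[427.5 238.4]
[435.3 235.6]
```

View pics/z5.png

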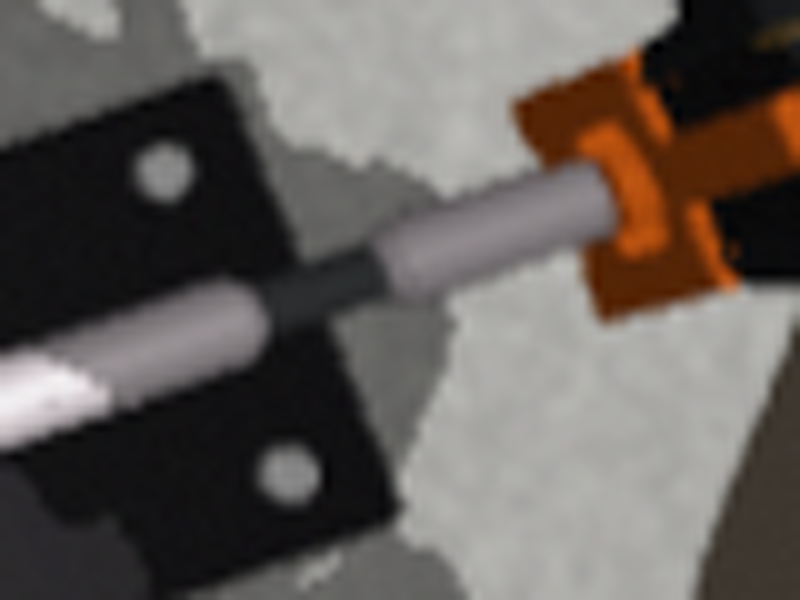

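Call:
arm_command([
  {"delta_pos":[-0.007,0.0233,0],"roll":0,"grip":0},
  {"delta_pos":[-0.007,0.0233,-0.02],"roll":0,"grip":0},
  {"delta_pos":[-0.007,0.0233,-0.04],"roll":0,"grip":0},
  {"delta_pos":[-0.007,0.0233,-0.047],"roll":0,"grip":0},
  {"delta_pos":[-0.007,0.0233,-0.047],"roll":0,"grip":0},
  {"delta_pos":[-0.007,0.0233,-0.047],"roll":0,"grip":0},
  {"delta_pos":[-0.007,0.0233,-0.047],"roll":0,"grip":0},
])

```text
time: 7.8
eef_pos: [598.7, -190.9, 164.5]
tool_rot: [0.572, 0.417, 0.571, -0.416]
contact_force: [-0.2, 0.0, -0.3]
grip_width: 9.5
```

Run:
```python
from h import *
y=np.array([-np.sin(np.radians(18)),np.cos(np.radians(18))]); x=np.array([y[1],-y[0]])
for i in range(3):
    w,w2=wr(); p=np.array(ctrl.get_state()['eef_pos']); print('along',y@p[:2],'perp',x@p[:2])
cv2.imwrite('pics/w5.png',w['image'])
cv2.imwrite('pics/z6.png',cv2.resize(w['image'][130:270,230:340],(472,600),interpolation=2))
T=ctrl.snapshot('top'); a=T['image']
cv2.imwrite('pics/z7.png',cv2.resize(a[210:270,395:475],(800,600),interpolation=2))
print([proj(w2,np.r_[t*y+510.6*x,97.5]) for t in (-352.6,-380.6)])
```

```text
t 7.8 pos [ 598.7 -190.9  164.5] rot [ 0.6  0.4  0.6 -0.4] F [-0.2  0.  -0.3] w 9.516509320016123 q [-0.5  0.6  1.2 -0.   1.4 -0.8]
jaw yaw 17.822235811706523
along -366.4848604298681 perp 510.40779153597447
t 7.85 pos [ 598.7 -190.8  164.3] rot [ 0.6  0.4  0.6 -0.4] F [ 0.2  0.2 -0. ] w 9.884503442867965 q [-0.5  0.6  1.2  0.   1.4 -0.8]
jaw yaw 17.826766710359966
along -366.43462105251575 perp 510.3344892225318
t 7.9 pos [ 598.6 -190.8  164.1] rot [ 0.6  0.4  0.6 -0.4] F [-0.5  0.3 -0.3] w 9.637357135877785 q [-0.5  0.6  1.2  0.   1.4 -0.8]
jaw yaw 17.824823227977422
along -366.3530653219553 perp 510.2715214727666
[array([285.5, 208.9]), array([285.6, 249.7])]
```

View pics/z6.png

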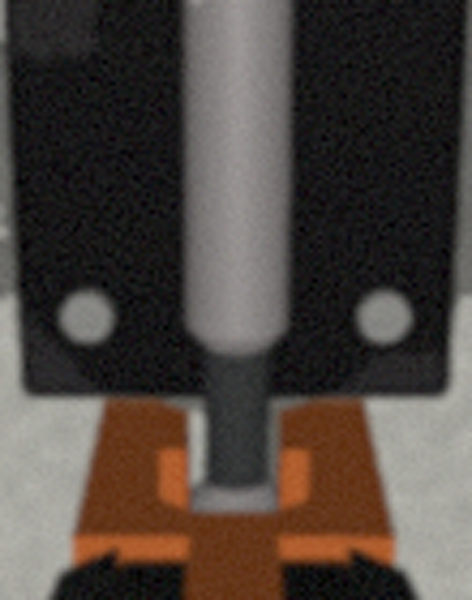

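View pics/z7.png

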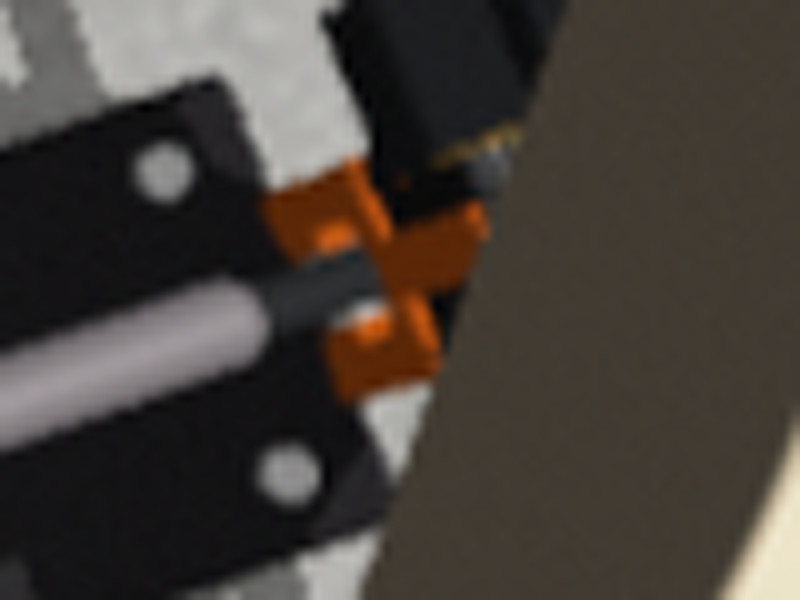

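Run:
```python
from h import *
y=np.array([-np.sin(np.radians(18)),np.cos(np.radians(18))]); x=np.array([y[1],-y[0]])
w,w2=wr(); a=w['image'].astype(int)
p0=np.array(ctrl.get_state()['eef_pos']); print('tcp along',y@p0[:2],'perp',x@p0[:2],p0)
print('mid',[(r,int(v)) for r,v in zip(range(200,256),a[200:256,283:289].mean((1,2)))])
print('foot',[(r,int(v)) for r,v in zip(range(219,228),a[219:228,258:264].mean((1,2)))],[(r,int(v)) for r,v in zip(range(219,228),a[219:228,306:311].mean((1,2)))])
for n,r in dict(row160=160,row228=230,row220=220,row240=240).items(): print(n,list(zip(range(262,312),a[r-2:r+3,262:312].mean((0,2)).astype(int))))
for r,c,z in [(206.5,285.7,97.5),(212.1,285.7,95),(243.6,285.7,95),(249,285.7,97.5),(223.3,285.2,p0[2]-54.3)]:
    p=atz(w2,c,r,z); print(r,p, 'along',y@p[:2],'perp',x@p[:2])
```

```text
t 8.0 pos [ 598.5 -190.7  163.8] rot [ 0.6  0.4  0.6 -0.4] F [ 0.1 -0.6 -1.3] w 9.789596227971943 q [-0.5  0.6  1.2 -0.   1.4 -0.8]
jaw yaw 17.822286484747604
tcp along -366.2956437766412 perp 510.2095697517563 [ 598.4 -190.7  163.6]
mid [(200, 142), (201, 143), (202, 141), (203, 142), (204, 140), (205, 141), (206, 140), (207, 141), (208, 140), (209, 133), (210, 121), (211, 113), (212, 99), (213, 75), (214, 57), (215, 51), (216, 53), (217, 53), (218, 53), (219, 54), (220, 52), (221, 53), (222, 53), (223, 52), (224, 54), (225, 53), (226, 54), (227, 53), (228, 53), (229, 54), (230, 52), (231, 52), (232, 54), (233, 52), (234, 52), (235, 52), (236, 54), (237, 56), (238, 53), (239, 53), (240, 55), (241, 53), (242, 51), (243, 57), (244, 81), (245, 113), (246, 126), (247, 129), (248, 119), (249, 97), (250, 73), (251, 59), (252, 58), (253, 60), (254, 59), (255, 60)]
foot [(219, 23), (220, 14), (221, 18), (222, 30), (223, 42), (224, 53), (225, 59), (226, 60), (227, 59)] [(219, 24), (220, 20), (221, 25), (222, 29), (223, 42), (224, 56), (225, 58), (226, 60), (227, 59)]
row160 [(262, np.int64(2
[... 3932 characters left out ...]
7, np.int64(105)), (298, np.int64(103)), (299, np.int64(106)), (300, np.int64(102)), (301, np.int64(91)), (302, np.int64(71)), (303, np.int64(60)), (304, np.int64(57)), (305, np.int64(60)), (306, np.int64(58)), (307, np.int64(61)), (308, np.int64(59)), (309, np.int64(58)), (310, np.int64(61)), (311, np.int64(58))]
206.5 [ 594.  -175.8   97.5] along -350.78641675362957 perp 510.57886634001267
212.1 [ 595.4 -180.2   95. ] along -355.356002838507 perp 510.5833588370378
243.6 [ 602.1 -200.9   95. ] along -377.14906780132435 perp 510.538313237711
249 [ 602.9 -203.5   97.5] along -379.8360646043949 perp 510.51882160560274
223.3 [ 595.7 -182.2  109.3] along -357.3784759402026 perp 510.2016699937566
```

Call:
arm_command([
  {"delta_pos":[0.0001,0.0005,-0.01],"roll":0,"grip":0},
  {"delta_pos":[0.0001,0.0005,-0.017],"roll":0,"grip":0},
  {"delta_pos":[0.0001,0.0005,-0.018],"roll":0,"grip":0},
  {"delta_pos":[0.0001,0.0005,-0.019],"roll":0,"grip":0},
  {"delta_pos":[0.0001,0.0005,-0.02],"roll":0,"grip":0},
  {"delta_pos":[0.0001,0.0005,-0.021],"roll":0,"grip":0},
])

```text
time: 8.65
eef_pos: [598.6, -190.2, 142.4]
tool_rot: [0.572, 0.417, 0.571, -0.416]
contact_force: [-0.5, 0.5, -0.8]
grip_width: 10.0
```

Run:
```python
from h import *
y=np.array([-np.sin(np.radians(18)),np.cos(np.radians(18))]); x=np.array([y[1],-y[0]])
w,w2=wr('w6.png');p0=np.array(ctrl.get_state()['eef_pos']); print('tcp along',y@p0[:2],'perp',x@p0[:2],p0)
cv2.imwrite('pics/z8.png',cv2.resize(w['image'][130:270,230:340],(472,600),interpolation=2))
```

```text
t 8.65 pos [ 598.6 -190.2  142.4] rot [ 0.6  0.4  0.6 -0.4] F [-0.5  0.5 -0.8] w 10.04778283191709 q [-0.5  0.6  1.2  0.   1.3 -0.8]
jaw yaw 17.825808964466333
tcp along -365.75823283559384 perp 510.3994683609809 [ 598.4 -190.1  142.2]
```

View pics/z8.png

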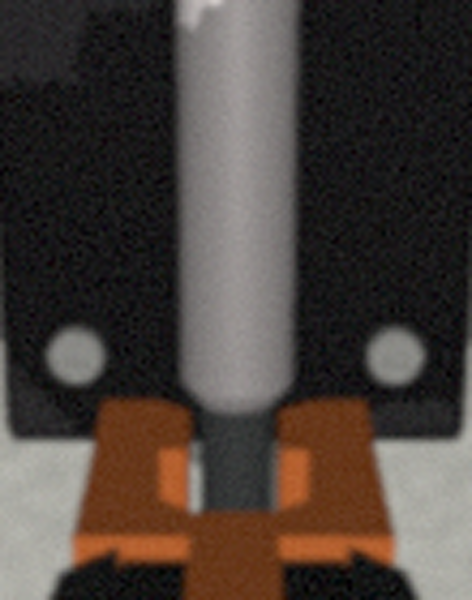

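Call:
arm_command([
  {"delta_pos":[0.0003,0.0001,-0.002],"roll":0,"grip":0},
  {"delta_pos":[0.0003,0.0001,-0.004],"roll":0,"grip":0},
  {"delta_pos":[0.0003,0.0001,-0.005],"roll":0,"grip":0},
])

```text
time: 9.0
eef_pos: [598.7, -190.0, 137.0]
tool_rot: [0.571, 0.416, 0.572, -0.416]
contact_force: [-0.7, -0.2, -0.4]
grip_width: 10.0
```

Call:
arm_command([
  {"delta_pos":[0,0,-0.002],"roll":0,"grip":0},
  {"delta_pos":[0,0,-0.004],"roll":0,"grip":0},
  {"delta_pos":[0,0,-0.005],"roll":0,"grip":0},
])

```text
time: 9.3
eef_pos: [598.7, -190.0, 132.0]
tool_rot: [0.571, 0.416, 0.572, -0.416]
contact_force: [-0.3, -0.3, -0.9]
grip_width: 10.0
```

Call:
arm_command([
  {"delta_pos":[0,0,-0.002],"roll":0,"grip":0},
  {"delta_pos":[0,0,-0.004],"roll":0,"grip":0},
  {"delta_pos":[0,0,-0.006],"roll":0,"grip":0},
  {"delta_pos":[0,0,-0.007],"roll":0,"grip":0},
])

```text
time: 9.7
eef_pos: [598.7, -190.0, 125.0]
tool_rot: [0.571, 0.416, 0.572, -0.416]
contact_force: [0.6, 0.4, 0.8]
grip_width: 9.8
```

Call:
arm_command([
  {"delta_pos":[0,0,-0.002],"roll":0,"grip":0},
  {"delta_pos":[0,0,-0.004],"roll":0,"grip":0},
  {"delta_pos":[0,0,-0.006],"roll":0,"grip":0},
  {"delta_pos":[0,0,-0.007],"roll":0,"grip":0},
  {"delta_pos":[0,0,-0.007],"roll":0,"grip":0},
])

```text
time: 10.2
eef_pos: [598.7, -190.0, 118.1]
tool_rot: [0.571, 0.416, 0.572, -0.416]
contact_force: [-0.5, 0.5, -1.1]
grip_width: 9.6
```

Run:
```python
from h import *
y=np.array([-np.sin(np.radians(18)),np.cos(np.radians(18))]); x=np.array([y[1],-y[0]])
w,w2=wr('w7.png');p0=np.array(ctrl.get_state()['eef_pos']); print('tcp along',y@p0[:2],'perp',x@p0[:2],p0)
for t in ['spool_face']:
    for r in ctrl.place_of(w,t): print(t,r['p'],r['at'],y@np.array(r['at'])[:2],x@np.array(r['at'])[:2])
```

```text
t 10.2 pos [ 598.7 -190.   118.1] rot [ 0.6  0.4  0.6 -0.4] F [-0.5  0.5 -1.1] w 9.62118364827569 q [-0.5  0.6  1.3 -0.   1.3 -0.8]
jaw yaw 17.829673240680293
tcp along -365.7408965373902 perp 510.70736753598493 [ 598.7 -190.   118.2]
spool_face 0.84 [577.2, -119.8, 93.0] -292.30117980537904 511.929585279444
```

View pics/w7.png

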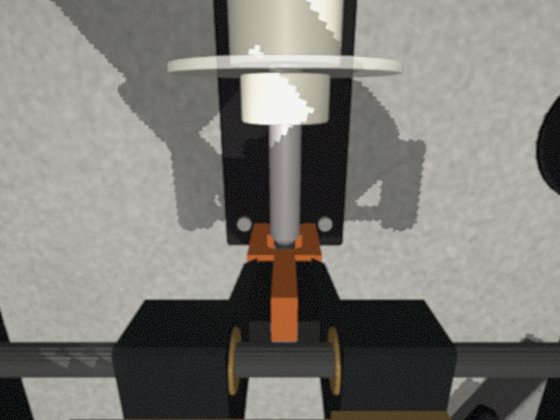

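Run:
```python
from h import *
y=np.array([-np.sin(np.radians(18)),np.cos(np.radians(18))]); x=np.array([y[1],-y[0]])
w,w2=wr(); a=w['image'].astype(float).mean(2)
P=[]
for r in range(150,216,5):
    row=cv2.GaussianBlur(a[r-2:r+3].mean(0)[None],(5,1),0)[0]; g=np.gradient(row)
    def sub(lo,hi,s):
        i=lo+np.argmax(s*g[lo:hi]); d=s*g[i-1:i+2]; return i+(d[0]-d[2])/(2*(d[0]-2*d[1]+d[2]))
    l=sub(262,280,1); rr=sub(292,310,-1); p=atz(w2,(l+rr)/2,r,94); P.append([y@p[:2],x@p[:2]]); print(r,round(l,2),round(rr,2),np.array(P[-1]))
P=np.array(P); f=np.polyfit(P[:,0],P[:,1],1); print(f,'deg dev',np.degrees(f[0]),'perp at -366',np.polyval(f,-366),'at -270',np.polyval(f,-270))
# hub face rim: row ~124 at centre
for r,z in [(124,110),(122,110)]: p=atz(w2,285,r,z); print(y@p[:2])
```

```text
t 10.3 pos [ 598.8 -190.   118.3] rot [ 0.6  0.4  0.6 -0.4] F [-0.3 -0.8  0.1] w 9.166230856594131 q [-0.5  0.6  1.3 -0.   1.3 -0.8]
jaw yaw 17.830720132875545
150 268.77 300.19 [-308.3  510.4]
155 268.79 300.22 [-310.6  510.4]
160 268.83 300.07 [-313.   510.3]
165 268.8 300.18 [-315.4  510.3]
170 268.75 300.07 [-317.8  510.3]
175 268.83 299.72 [-320.2  510.2]
180 269.04 299.8 [-322.7  510.3]
185 269.21 299.73 [-325.2  510.3]
190 269.2 299.43 [-327.7  510.2]
195 269.21 299.32 [-330.2  510.2]
200 269.4 299.42 [-332.8  510.3]
205 269.46 299.29 [-335.4  510.2]
210 269.51 299.15 [-338.   510.2]
215 269.7 299.11 [-340.6  510.2]
[  0.  511.9] deg dev 0.2903061404965976 perp at -366 510.0604114187657 at -270 510.54682402584626
-294.9317472094116
-294.1278104609039
```

Call:
arm_command([
  {"delta_pos":[-0.0031,0.0095,0],"roll":0,"grip":0},
  {"delta_pos":[-0.0061,0.019,0],"roll":0,"grip":0},
  {"delta_pos":[-0.0092,0.0286,0],"roll":0,"grip":0},
  {"delta_pos":[-0.0122,0.0381,0],"roll":0,"grip":0},
  {"delta_pos":[-0.0153,0.0476,0],"roll":0,"grip":0},
  {"delta_pos":[-0.0168,0.0524,0],"roll":0,"grip":0},
  {"delta_pos":[-0.0168,0.0524,0],"roll":0,"grip":0},
])

```text
time: 11.05
eef_pos: [581.8, -136.9, 118.4]
tool_rot: [0.572, 0.416, 0.572, -0.416]
contact_force: [-1.0, 0.5, -0.1]
grip_width: 9.7
```

Run:
```python
from h import *
w,w2=wr('w8.png')
y=np.array([-np.sin(np.radians(18)),np.cos(np.radians(18))]); x=np.array([y[1],-y[0]])
p0=np.array(ctrl.get_state()['eef_pos']); print('tcp along',y@p0[:2],'perp',x@p0[:2],p0)
cv2.imwrite('pics/z9.png',cv2.resize(w['image'][160:270,220:350],(709,600),interpolation=2))
```

```text
t 11.05 pos [ 581.8 -136.9  118.4] rot [ 0.6  0.4  0.6 -0.4] F [-1.   0.5 -0.1] w 9.732873392784839 q [-0.4  0.6  1.4 -0.   1.2 -0.7]
jaw yaw 17.87717076799174
tcp along -310.5037803810369 perp 511.03564840534915 [ 582.  -137.4  118.4]
```

View pics/z9.png

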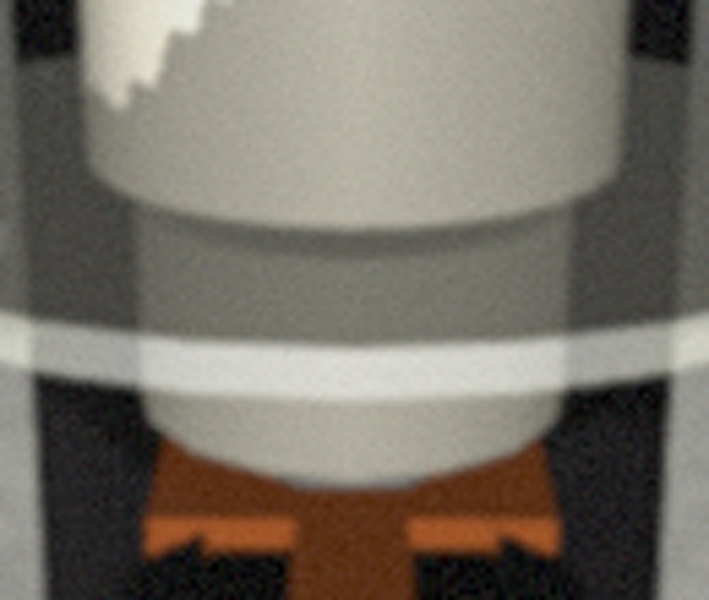

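Call:
arm_command([
  {"delta_pos":[-0.0012,0.0038,0],"roll":0,"grip":0},
  {"delta_pos":[-0.0024,0.0076,0],"roll":0,"grip":0},
  {"delta_pos":[-0.0034,0.0105,0],"roll":0,"grip":0},
  {"delta_pos":[-0.004,0.0124,0],"roll":0,"grip":0},
  {"delta_pos":[-0.0046,0.0143,0],"roll":0,"grip":0},
])

```text
time: 11.6
eef_pos: [577.4, -123.3, 118.2]
tool_rot: [0.572, 0.416, 0.571, -0.417]
contact_force: [2.0, -2.5, -2.2]
grip_width: 9.4
```

Run:
```python
from h import *
w,w2=wr('w9.png')
y=np.array([-np.sin(np.radians(18)),np.cos(np.radians(18))]); x=np.array([y[1],-y[0]])
p0=np.array(ctrl.get_state()['eef_pos']); print('tcp along',y@p0[:2],'perp',x@p0[:2],p0)
```

```text
t 11.6 pos [ 577.4 -123.3  118.2] rot [ 0.6  0.4  0.6 -0.4] F [ 2.  -2.5 -2.2] w 9.442412509506434 q [-0.4  0.6  1.4 -0.   1.2 -0.7]
jaw yaw 17.824136590836318
tcp along -295.38279621551317 perp 510.9824369837481 [ 577.3 -123.   118.3]
```

View pics/w9.png

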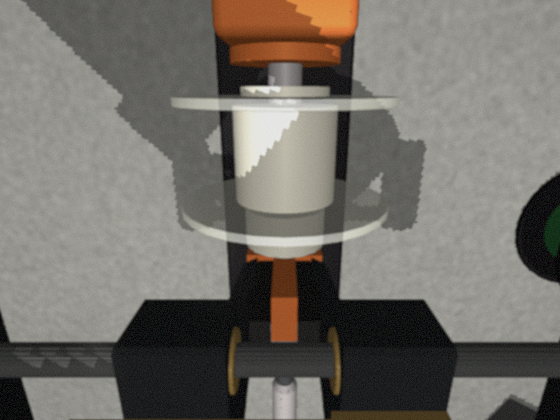

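Call:
arm_command([
  {"delta_pos":[-0.0006,0.0019,0],"roll":0,"grip":0},
  {"delta_pos":[-0.0012,0.0038,0],"roll":0,"grip":0},
  {"delta_pos":[-0.0018,0.0057,0],"roll":0,"grip":0},
  {"delta_pos":[-0.0024,0.0076,0],"roll":0,"grip":0},
])

```text
time: 12.05
eef_pos: [574.9, -115.6, 118.3]
tool_rot: [0.571, 0.416, 0.571, -0.417]
contact_force: [0.9, -2.0, -2.1]
grip_width: 10.1
```

Run:
```python
from h import *
w,w2=wr('w10.png')
y=np.array([-np.sin(np.radians(18)),np.cos(np.radians(18))]); x=np.array([y[1],-y[0]])
p0=np.array(ctrl.get_state()['eef_pos']); print('tcp along',y@p0[:2],'perp',x@p0[:2],p0)
```

```text
t 12.05 pos [ 574.9 -115.6  118.3] rot [ 0.6  0.4  0.6 -0.4] F [ 0.9 -2.  -2.1] w 10.099671440609432 q [-0.4  0.6  1.4 -0.   1.2 -0.7]
jaw yaw 17.827029376220253
tcp along -287.259890422611 perp 511.04087665787733 [ 574.8 -115.3  118.3]
```

View pics/w10.png

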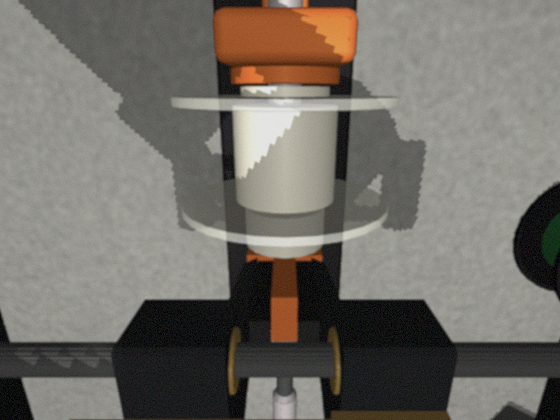

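Call:
arm_command([
  {"delta_pos":[-0.0003,0.001,0],"roll":0,"grip":0},
  {"delta_pos":[-0.0003,0.001,0],"roll":0,"grip":0},
])

```text
time: 12.3
eef_pos: [574.5, -114.5, 118.3]
tool_rot: [0.571, 0.416, 0.572, -0.416]
contact_force: [-0.3, -1.3, -1.4]
grip_width: 9.5
```

Call:
arm_command([
  {"delta_pos":[-0.0003,0.001,0],"roll":0,"grip":0},
  {"delta_pos":[-0.0003,0.001,0],"roll":0,"grip":0},
])

```text
time: 12.5
eef_pos: [574.5, -114.3, 118.3]
tool_rot: [0.572, 0.416, 0.571, -0.417]
contact_force: [1.0, -4.5, -2.4]
grip_width: 10.0
```

Call:
arm_command([
  {"delta_pos":[-0.0001,0.0005,0],"roll":0,"grip":0},
  {"delta_pos":[-0.0001,0.0005,0],"roll":0,"grip":0},
])

```text
time: 12.7
eef_pos: [574.5, -114.2, 118.4]
tool_rot: [0.572, 0.416, 0.571, -0.417]
contact_force: [1.4, -7.1, -3.1]
grip_width: 10.1
```

Run:
```python
from h import *
st()
```

```text
t 12.7 pos [ 574.5 -114.2  118.4] rot [ 0.6  0.4  0.6 -0.4] F [ 1.4 -7.1 -3.1] w 10.13614515502951 q [-0.4  0.6  1.4 -0.   1.2 -0.7]
```

Call:
arm_command([
  {"delta_pos":[-0.0002,0.0006,0],"roll":0,"grip":0},
  {"delta_pos":[-0.0002,0.0006,0],"roll":0,"grip":0},
  {"delta_pos":[-0.0002,0.0006,0],"roll":0,"grip":0},
  {"delta_pos":[-0.0002,0.0006,0],"roll":0,"grip":0},
  {"delta_pos":[-0.0002,0.0006,0],"roll":0,"grip":0},
])

```text
time: 13.2
eef_pos: [574.5, -114.1, 118.4]
tool_rot: [0.572, 0.416, 0.57, -0.417]
contact_force: [1.5, -9.6, -3.6]
grip_width: 9.7
```

Run:
```python
from h import *
w,w2=wr('w11.png')
for n in ('scene','top'):
    s=ctrl.snapshot(n); cv2.imwrite(f'pics/{n}11.png',s['image'])
    if n=='scene': cv2.imwrite('pics/z11.png',cv2.resize(s['image'][120:230,110:290],(800,489),interpolation=2))
```

```text
t 13.2 pos [ 574.5 -114.1  118.4] rot [ 0.6  0.4  0.6 -0.4] F [ 1.5 -9.6 -3.6] w 9.720594580177067 q [-0.4  0.6  1.4 -0.   1.2 -0.7]
jaw yaw 17.804696075022395
```

View pics/z11.png

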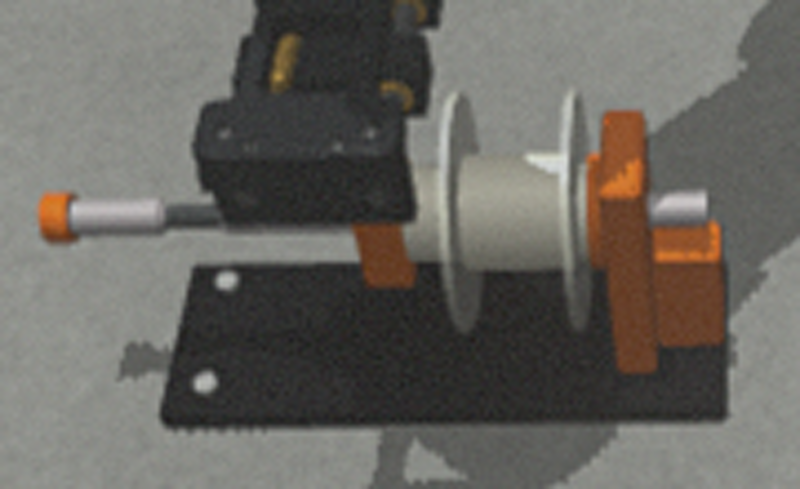

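View pics/w11.png

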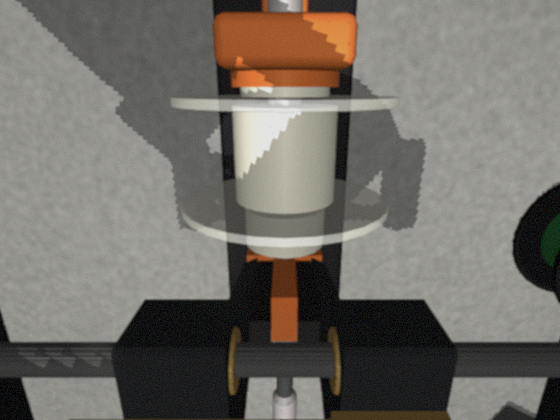

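Run:
```python
from h import *
s=ctrl.snapshot('scene')
y=np.array([-np.sin(np.radians(17.8)),np.cos(np.radians(17.8)),0]); x=np.array([y[1],-y[0],0])
p=np.array(ctrl.get_state()['eef_pos']); c=p-0.8*y+18*x
f=lambda P:(proj(s,P)-[110,120])*800/180
for d in(-10,10):
    for z in (-54.3,-15): q=c+d*y; q[2]=p[2]+z; print(d,z,f(q))
st()
```

```text
-10 -54.3 [367.7 285.3]
-10 -15 [350.7 221.7]
10 -54.3 [415.  284.7]
10 -15 [399.9 221.1]
t 13.4 pos [ 574.5 -114.2  118.4] rot [ 0.6  0.4  0.6 -0.4] F [  1.7 -10.7  -3.9] w 9.641120414319676 q [-0.4  0.6  1.4 -0.   1.2 -0.7]
```

Call:
arm_command([
  {"delta_pos":[0.0003,-0.0009,0],"roll":0,"grip":0},
  {"delta_pos":[0.0005,-0.0015,-0.001],"roll":0,"grip":0},
  {"delta_pos":[0.0005,-0.0015,-0.0012],"roll":0,"grip":0},
])

```text
time: 13.7
eef_pos: [574.7, -114.3, 117.3]
tool_rot: [0.572, 0.417, 0.571, -0.416]
contact_force: [1.2, -2.7, 1.0]
grip_width: 9.6
```

Call:
arm_command([
  {"delta_pos":[0,0,0],"roll":0,"grip":0.16},
  {"delta_pos":[0,0,0],"roll":0,"grip":0.2},
  {"delta_pos":[0,0,0],"roll":0,"grip":0.3},
  {"delta_pos":[0,0,0],"roll":0,"grip":0.3},
  {"delta_pos":[0,0,0],"roll":0,"grip":0.3},
  {"delta_pos":[0,0,0],"roll":0,"grip":0.3},
])

```text
time: 14.3
eef_pos: [574.5, -114.1, 117.1]
tool_rot: [0.571, 0.416, 0.571, -0.416]
contact_force: [-0.3, 0.0, 0.7]
grip_width: 26.3
```

Run:
```python
from h import *
w,w2=wr('w12.png')
```

```text
t 14.3 pos [ 574.5 -114.1  117.1] rot [ 0.6  0.4  0.6 -0.4] F [-0.3  0.   0.7] w 26.340410850764815 q [-0.4  0.6  1.4  0.   1.2 -0.7]
jaw yaw 17.831206644566876
```

View pics/w12.png

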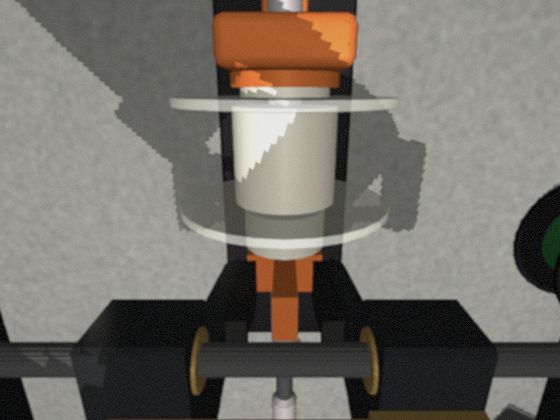

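Call:
arm_command([
  {"delta_pos":[0,0,0],"roll":0,"grip":0.5},
  {"delta_pos":[0,0,0.005],"roll":0,"grip":0.5},
  {"delta_pos":[0,0,0.02],"roll":0,"grip":0.5},
  {"delta_pos":[0,0,0.05],"roll":0,"grip":0.5},
  {"delta_pos":[0,0,0.1],"roll":0,"grip":0.5},
  {"delta_pos":[0,0,0.14],"roll":0,"grip":0.5},
  {"delta_pos":[-0.05,0,0.15],"roll":0,"grip":0.5},
  {"delta_pos":[-0.1,0,0.15],"roll":0,"grip":0.5},
  {"delta_pos":[-0.1,0,0.15],"roll":0,"grip":0.5},
  {"delta_pos":[-0.1,0,0.15],"roll":0,"grip":0.5},
])

```text
time: 15.35
eef_pos: [474.2, -114.2, 268.0]
tool_rot: [0.572, 0.417, 0.571, -0.417]
contact_force: [-0.7, -0.6, 0.2]
grip_width: 44.1
```

Run:
```python
from h import *
st()
y=np.array([-np.sin(np.radians(18)),np.cos(np.radians(18))]); x=np.array([y[1],-y[0]])
for n in ('scene','top'):
    s=ctrl.snapshot(n); cv2.imwrite(f'pics/{n}12.png',s['image'])
    for t in ('clip_bore','spool_face','collar_mid','gear_mid','cleaner'): print(n,t,[(round(r['p'],2),np.array(r['at']),y@np.array(r['at'])[:2]) for r in ctrl.place_of(s,t)][:2])
    r=(slice(120,230),slice(110,290)) if n=='scene' else (slice(200,310),slice(290,480))
    cv2.imwrite(f'pics/z12{n}.png',cv2.resize(s['image'][r],(720,440),interpolation=2))
```

```text
t 15.35 pos [ 474.2 -114.2  268. ] rot [ 0.6  0.4  0.6 -0.4] F [-0.7 -0.6  0.2] w 44.099380404884215 q [-0.5  0.2  1.4  0.   1.5 -0.8]
scene clip_bore [(0.64, array([663.6, 219.2,  24.8]), np.float64(3.4079109046825566)), (0.57, array([ 574.7, -113.9,   88.7]), np.float64(-285.9174038733003))]
scene spool_face [(0.71, array([ 581.5, -132.4,   -4.1]), np.float64(-305.6132649865102)), (0.7, array([ 573.7, -100.2,   89.2]), np.float64(-272.57891260568175))]
scene collar_mid [(0.69, array([525.2, 228.8,  43.6]), np.float64(55.306005482608754))]
scene gear_mid [(0.89, array([505.7, 304.2,  22.5]), np.float64(133.0414982015748))]
scene cleaner [(0.91, array([810. , 170.6,   3. ]), np.float64(-88.0535237637542))]
top clip_bore [(0.78, array([665.9, 220.3,  23.8]), np.float64(3.743333985544883)), (0.45, array([ 575.7, -112.3,   90.9]), np.float64(-284.704730441603))]
top spool_face [(0.96, array([ 574.5, -102.2,   88.3]), np.float64(-274.728239233772)), (0.19, array([ 578.6, -130.6,    0.1]), np.float64(-303.0052139734916))]
top collar_mid [(0.73, array([ 574.7, -112. ,  124. ]), np.float64(-284.1103964923395)), (0.63, array([525.7, 225.2,  43.1]), np.float64(51.72769352675872))]
top gear_mid [(0.6, array([509.9, 303.8,  21.9]), np.float64(131.363204218682))]
top cleaner [(0.84, array([810.5, 172.6,  -5.1]), np.float64(-86.30591922835136))]
```

View pics/z12scene.png

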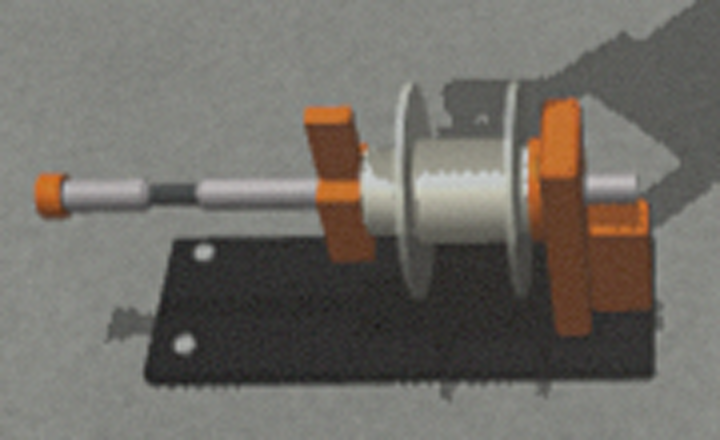

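View pics/z12top.png

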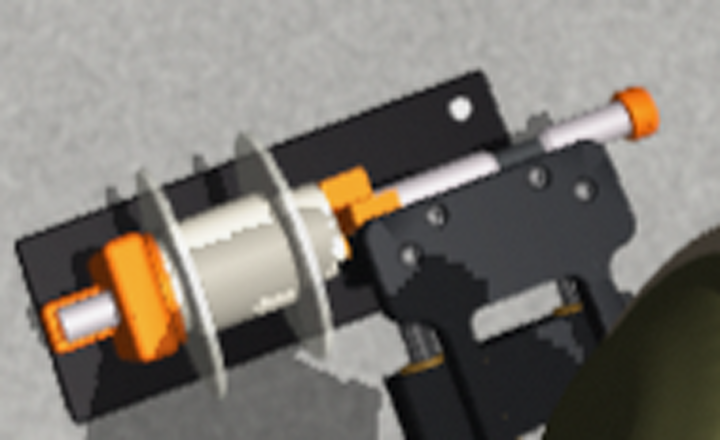

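Run:
```python
from h import *
print(ctrl.sign_off())
```

```text
the job is handed in; nothing more can be done
None
```

The job is done and handed in at about 15.5 s. The orange clip hangs on the rod against the hub, with the spool pushed home. `sign_off` gave no verdict, so this rests on my own checks.

**What I did:** I gripped the clip by its tab and lined it up over the rod's waist using the wrist and top cameras. It went down over the waist with no contact force noticed. I slid it along the rod until the spool met its stop, where the force rose and the motion stopped. I held it there at about 10 N (10.7 N was the highest reading), then eased off, opened the fingers and backed away.

**Last checks:**
- **Clip:** the scene and top pictures show it upright on the rod and touching the hub. The networks put its bore 10–13 mm from the hub face along the rod (limit 13.5 mm, 10 mm at contact, readings good to about 4 mm).
- **Spool:** it sits against the upright's boss in the pictures.
- **Robot:** it was clear of everything before hand-in, with force readings near zero.
- **Collar, gear and bottle:** each was found within about 8 mm of its first reading, which is about what the networks' accuracy allows.

**Disagreements:** in some pictures the networks also named the purple look-alike as the clip and the clip as the collar. I ruled these out by position and colour.

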